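# Wind the cheese press down with its loose crank

## Task

Take the loose crank, fit it fully home on the square shaft that stands up on top of the cheese press, and wind it clockwise (seen from above), round and round, until the press plate is down on the wooden follower of the mould. Leave the crank fitted on the shaft and let go of it, without knocking about the other things on the counter.

Things in the scene. Friction and masses are not known exactly. Their poses are not given: they have to be found in the camera images.
- crank_hub (a point): Centre, half-way up, of the hub of the loose dark steel crank (0.35 to 0.7 kg): a square block 44 x 44 mm, 48 mm tall, at the start standing on the counter. x points along the arm to the hand grip, z up. In its underside is a square socket 22.6 mm wide, 40 mm deep, sides parallel to the hub's. The two y faces are free for gripping; the crank balances near the hub.
- crank_arm (a point): Middle of the crank's arm, on its top face, 60 mm along x from the hub's axis and 48 mm above the hub's underside. The arm is a flat bar 22 mm wide and 10 mm thick reaching 112 mm (boss under the grip: 115 mm) from the axis along +x; opposite it a stubby counterweight (36 mm wide, 32 to 48 mm above the underside) reaches 52 mm.
- crank_grip (a point): Centre of the crank's upright wooden hand grip, 100 mm along x from the hub's axis and 57 mm above the hub's centre; axes as crank_hub's. The grip is round, 27 mm in diameter, 58 mm tall (52 to 110 mm above the hub's underside), and spins freely on its own upright pin, so that it can be held while the crank goes round.
- shaft_seat (a point): On the axis of the press's upright square shaft, at the top of the round collar (167 mm up) on which the hub comes to rest. Turns with the shaft: x, y are square to its flats, z up. The shaft is 20 mm square for 30 mm above this point, then tapers to 13 mm in an 8 mm tip. The crank fits in any of four quarter turns, with about 7 degrees of play; fully home, crank_hub is 24 mm above this point.
- press: The cheese press, fixed to the counter, left or right (the crank is on the other side); origin under its centre, below the shaft; y along the crosshead. Wooden base board 160 x 220 mm, two steel columns, aluminium crosshead 210 mm long, 50 mm wide, its top 157 mm up (column nuts 7 mm higher).
- shaft (a joint): Turn of the press shaft in rad, growing clockwise as seen from above: 0 with the plate 34 mm above the follower, 13.5 with the plate down on it, where it stops hard. It starts between 0 and 3.5, so 1.6 to 2.15 full turns are needed. It turns stiffly (about 0.15 N m, 1.5 N at the hand grip) and stays where it is left, but a knock on it turns it.
- plate_under (a point): Centre of the underside of the steel press plate (90 x 90 mm with guide arms to the columns); it sinks 15.8 mm for each turn of the shaft.
- follower_top (a point): Centre of the top of the wooden follower in the steel mould on the press base, 80 mm above the counter: where the plate must come down.
- spice_jar: Glass jar with a dark lid, 48 mm in diameter, 100 mm tall, in the middle between press and crank; origin under its centre. To be left alone.
- tin_can: Tin can, 74 mm in diameter, 105 mm tall, at the back; origin under its centre. To be left alone.
- vinegar: Amber bottle, 72 mm in diameter, 180 mm tall, left; origin under its centre. To be left alone.
- mug: White mug, 80 mm in diameter, 90 mm tall, left; origin under its centre. To be left alone.
- bowl: Steel bowl, 130 mm in diameter, 55 mm tall, right; origin under its centre. To be left alone.
- carton: Cardboard carton 60 x 110 mm, 150 mm tall, at the back; origin under its centre. To be left alone.
- spoon: Wooden-handled spoon lying on the right of the counter, about 180 mm long, with a steel bowl. To be left alone.
Things that resemble listed ones, but are neither listed nor needed, are in the scene too. Leave any pink or white look-alike of the part that bears crank_hub alone.

How it is judged:
By the outcome, as a careful person would: the job done as asked, in the order asked, and still so for the second after the job is handed in, with the robot touching nothing.
It also fails if it takes over 72 s, if anything falls off the work surface, if the arm or the gripper's body presses on something with over 40 N, if the wrist force passes 120 N, or if a joint passes its speed limit or range.

## Robot

A 6-joint arm with a two-finger parallel gripper is mounted at the origin on the work surface. World frame = base frame: x ahead of the robot, y to its left, z up, the work surface at z = 0. Lengths are in m, angles in degrees, forces in N, time in s.
With the tool pointing down it reaches from about 0.3 to 0.95 m from the base axis. Payload 3.1 kg.
Tool frame: the origin (TCP) lies midway between the tips of the shut fingers; the grasp point (between the pads) lies 19 mm behind it (r.pinch_z is the distance from the TCP to the grasp point, in m); z points along the fingers, y is the direction in which the jaws open and shut (so a half turn about z gives the same grasp; the last joint's range is limited). The gripper opens to 85 mm and grips with 20 to 120 N. Pads are 22 mm wide; open, the fingers measure 114 mm over their backs; the gripper's body (76 mm by 85 mm) begins 54 mm behind the grasp point. The pads swing forward as they close: fully open they stand 13 mm farther back than shut.
Start: joints at [73.184, 17.653, 93.61, -0, 68.738, -3.994], TCP at [0.139, 0.609, 0.231] pointing down, gripper open.
Joint ranges: [-175.34, 175.34], [-45.06, 112.39], [2.9, 150.54], [-68.45, 248.45], [3.09, 151.38], [-168.51, 168.51]. Speed limits (degrees/s): [159.86, 159.86, 180, 180, 180, 180].

## Interface

Orientations are given as [roll, pitch, yaw] about the fixed x, y, z axes, in that order (R = Rz(yaw) Ry(pitch) Rx(roll)).
In Python, from workcell import state, cams, order, r gives the robot as it stands.
- The arm moves only by the tool send_rows, never from a script. Its argument "steps" is a list of rows, each a list of 3 entries, a list of its own where there are three numbers: the shift along the tool's x, y, z in units of 0.08 m (1.0 is 0.08 m), then the turn, a rotation vector about the tool's x, y, z in units of 180 degrees (1.0 is 180 degrees), then the opening, from -1 (shut) to 1 (fully open). In form: [[[tx, ty, tz], [rx, ry, rz], grip], ...]. A call has 1 to 10 rows; each row is the pose to reach, as a shift and turn from the pose commanded when the call began, along the tool's axes at that moment, turning the shorter way round; what a row does not reach only later rows make up. A row lasts 1/10 s, in which the tool goes at most 50 mm and 8.59 degrees, less where a joint would pass 70% of its speed; a pose out of reach is approached as far as the arm can. A call with a number of a shift or a turn outside -1 to 1 is refused whole. A call with a gripper value outside its range is refused whole. The fingers move at their own pace and stop on an object; "newtons" is the grip in N (left out, the last holds). Time passes only in rows, so rows that repeat a pose let the fingers close. It gives the time, the measured TCP pose, the force and the opening at its end, in the units of the state.
- state(): the state, without advancing time (a new reading comes with each control period).
- cams.snapshot(name): name is "side" or "top" or "wrist"; returns a dict with "frame" (480x640x3 uint8, blue, green, red), "depth" (480x640 float32, m along the optical axis (not along the pixel's ray), 0 where there is no reading), "mtx" (3x3 intrinsics, pixels), "distortion" ([k1, k2, p1, p2, k3] as OpenCV has them; the pictures are not rectified), "rvec" (rotation vector, rad) and "tvec" (3), from world to camera coordinates, as OpenCV has them. Camera axes: x right, y down, z forward; pixel columns grow to the right and rows downward; lengths in m; the calibration is good to about 2 mm. A picture is of the moment at which its call begins.
- order.job_done(): hands the job in, once; it reports no verdict.
The state is a dict: "clock": time; "joint_pos": joint angles; "joint_velocities": joint speeds; "tau": joint torques, N m; "tcp_pos": TCP position; "eef_rot": TCP orientation; "ft_force": force on the tool from outside, world axes, zero at the start; "moment": the same for the moment, N m; "gripper_width": finger opening in m.
Only numpy, scipy, OpenCV 4.12 (cv2) and the standard library are available. Lean on these libraries where they do the work, as an engineer would, in place of code of your own. Each camera call takes 0.05 s, during which the arm holds its last target. There are 200 camera calls.

## Working session

There is one attempt and no reset: what is moved stays moved. The work goes in short steps, Python scripts to look and compute and a tool call to move; the robot and the scene stay as the last step left them, time stands still between calls to the robot, and variables do not carry over. Pictures are saved under pics/ and viewed, about 8 in all and at most 12, crops included, and the job is handed in when it is done.

Besides the shell and the picture viewer there is one more tool, called after "Emit:" as a command line: name --argument value ..., lists and objects as JSON in quotes. send_rows: Moves the arm, as the interface text tells. Shifts and turns lie within -1 to 1; 1 stands for 0.08 m of shift or 180 degrees of turn. Its arguments: {"type":"object","properties":{"steps":{"type":"array","items":{"type":"array"}},"newtons":{"type":"number"}},"required":["steps"]}

```bash
ls; mkdir -p pics
cat > h.py <<'E'
import numpy as np, cv2
from scipy.spatial.transform import Rotation as R
from workcell import state, cams, order, r
def snap(n):
    s=cams.snapshot(n); np.savez('pics/%s.npz'%n,**s); return s
def load(n): return dict(np.load('pics/%s.npz'%n))
def cloud(s):
    d=s['depth']; v,u=np.mgrid[0:480,0:640]
    p=np.stack([u,v],-1).reshape(-1,1,2).astype(np.float64)
    n=cv2.undistortPoints(p,s['mtx'],s['distortion']).reshape(480,640,2)
    c=np.dstack([n*d[...,None],d]).reshape(-1,3)
    Rm=cv2.Rodrigues(s['rvec'])[0]
    w=(c-s['tvec'].ravel())@Rm
    w=w.reshape(480,640,3); w[d==0]=np.nan; return w
E
python3 - <<'E'
from h import *
for n in ['top','side']:
    s=snap(n); cv2.imwrite('pics/%s0.png'%n,s['frame'])
    print(n,-cv2.Rodrigues(s['rvec'])[0].T@s['tvec'].ravel(), s['mtx'][0,0])
print(state())
E
```

```text
pics
top [ 0.40685975 -0.02555182  1.32991933] 538.461293817151
side [-0.28010258 -0.99145226  1.14696992] 566.1785733128415
{'clock': 0.1, 'joint_pos': array([ 7.31832131e+01,  1.77008655e+01,  9.36811854e+01, -3.91301910e-04,
        6.87397145e+01, -3.99489410e+00]), 'joint_velocities': array([ 0.07887325, -0.0675883 , -0.16587136, -0.00225378,  0.02885547,
        0.05728306]), 'tau': array([-2.16588664e-04, -4.16408157e+01, -2.77645665e+01, -6.17024307e-05,
        3.98557400e-03,  1.77486911e-06]), 'tcp_pos': array([0.13852651, 0.60868615, 0.23015593]), 'eef_rot': array([-1.79878505e+02, -8.11960302e-03,  1.67178241e+02]), 'ft_force': array([0.15969429, 0.49446262, 0.0130843 ]), 'moment': array([0.02824052, 0.01039202, 0.03885681]), 'gripper_width': 0.08550083573879476}
```

View pics/top0.png

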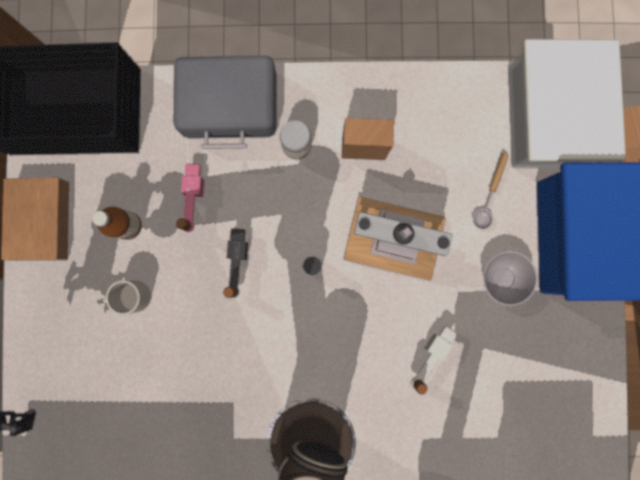

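View pics/side0.png

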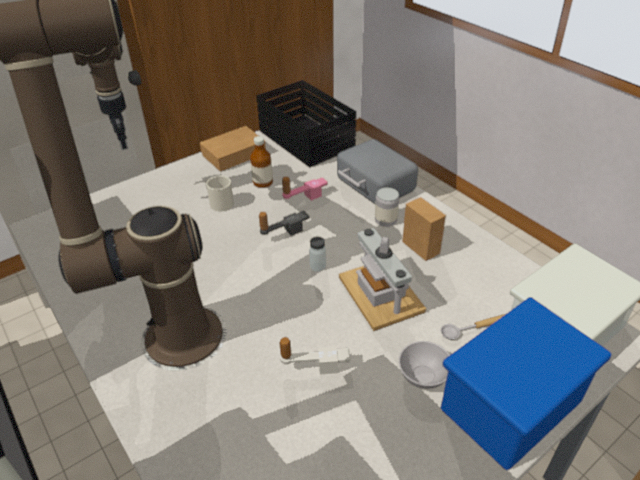

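The top view shows the dark crank with its hub near (237,243) and grip at (231,293). The press shaft is at (403,233), the jar at (312,266), the pink decoy at (190,185) and the white decoy at (440,345). Next I measure these with depth and enlarge the crops.

Run:
```python
from h import *
s=load('top'); w=cloud(s)
def rep(name,u0,u1,v0,v1,z0,z1):
    a=w[v0:v1,u0:u1].reshape(-1,3); m=(a[:,2]>z0)&(a[:,2]<z1); a=a[m]
    if len(a)<3: print(name,len(a)); return
    c,(sz),ang=cv2.minAreaRect(a[:,:2].astype(np.float32))
    print(name,len(a),'mean',a.mean(0).round(4),'rect',np.round(c,4),np.round(sz,4),round(ang,1))
rep('crank all',215,260,220,305,.03,.06)
rep('hub+cw',215,260,220,262,.038,.056)
rep('grip',215,260,270,305,.09,.12)
rep('xhead',345,465,200,265,.15,.1615)
rep('shaft',390,418,218,248,.175,.22)
rep('tip',390,418,218,248,.195,.22)
rep('collar',390,418,218,248,.1615,.172)
rep('nutL',350,380,205,240,.161,.172); rep('nutR',425,460,225,260,.161,.172)
rep('base',340,450,190,285,.01,.03)
rep('jar',295,330,250,280,.09,.12); rep('vin',90,140,200,240,.12,.2); rep('can',275,320,115,165,.095,.12)
rep('counter',260,290,300,350,-.02,.02)
f=s['frame']
a=cv2.resize(f[215:305,200:290],(400,400),interpolation=cv2.INTER_CUBIC)
b=cv2.resize(f[195:275,360:440],(400,400),interpolation=cv2.INTER_CUBIC)
cv2.imwrite('pics/crop0.png',np.hstack([a,b]))
```

```text
crank all 828 mean [0.4563 0.1765 0.0482] rect [0.4377 0.1794] [0.0443 0.1649] 84.4
hub+cw 565 mean [0.4789 0.1752 0.0483] rect [0.48   0.1755] [0.0443 0.0801] 85.7
grip 103 mean [0.3686 0.1815 0.1085] rect [0.3687 0.1824] [0.0211 0.0229] 89.2
xhead 1612 mean [ 0.4948 -0.2062  0.1574] rect [ 0.4952 -0.2074] [0.2113 0.0509] 76.0
shaft 109 mean [ 0.4944 -0.2048  0.2004] rect [ 0.4953 -0.2066] [0.0198 0.0202] 34.0
tip 91 mean [ 0.495  -0.206   0.2034] rect [ 0.4954 -0.2068] [0.0198 0.0197] 33.9
collar 222 mean [ 0.4936 -0.205   0.1665] rect [ 0.4943 -0.2077] [0.0577 0.0451] 75.5
nutL 128 mean [ 0.516  -0.1242  0.1645] rect [ 0.5148 -0.1312] [0.046  0.0494] 82.4
nutR 143 mean [ 0.4754 -0.2895  0.1641] rect [ 0.4785 -0.2824] [0.0548 0.0413] 71.0
base 2904 mean [ 0.4877 -0.1989  0.0207] rect [ 0.4951 -0.2075] [0.2216 0.1606] 75.9
jar 274 mean [ 0.4277 -0.006   0.1006] rect [ 0.4268 -0.0053] [0.0412 0.0412] 89.6
vin 624 mean [0.5312 0.4464 0.1481] rect [0.5307 0.4483] [0.0571 0.0648] 73.5
can 712 mean [0.7296 0.0312 0.1049] rect [0.7307 0.0319] [0.0705 0.0684] 82.7
counter 1495 mean [0.2851 0.0871 0.0008] rect [0.2847 0.0871] [0.0725 0.1213] 89.9
```

View pics/crop0.png

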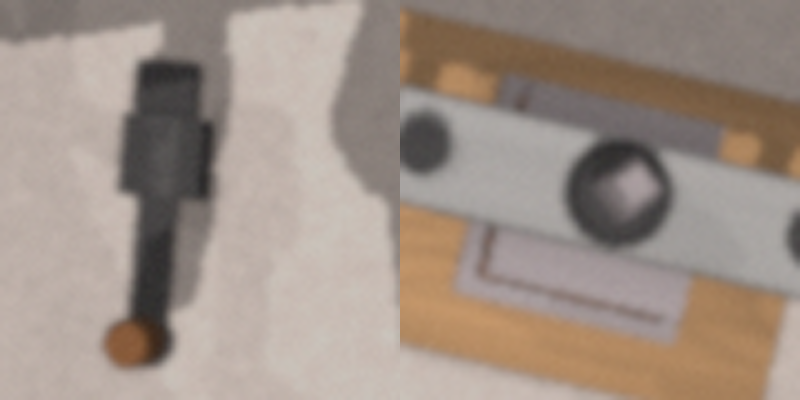

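Crop: hub centre at (165,155) and grip at (130,342) on the left; the square shaft tip, turned about 34°, at (632,187) on the right. The estimates are hub (0.469, 0.175) with the arm heading about 175.5°, and shaft (0.495, -0.207). The heights match the given ones. I move above the crank now.

Emit:
send_rows --steps '[[[-0.45, -0.375, 0], [0, 0, 0], 1], [[-0.9, -0.75, 0], [0, 0, 0], 1]]'

```text
clock: 0.3
tcp_pos: [0.1954, 0.5343, 0.2304]
eef_rot: [-179.9, 0.0, 167.3]
ft_force: [0.4, 0.1, -0.2]
gripper_width: 0.0854
```

Emit:
send_rows --steps '[[[-0.45, -0.375, 0], [0, 0, 0], 1], [[-0.9, -0.75, 0], [0, 0, 0], 1]]'

```text
clock: 0.5
tcp_pos: [0.253, 0.4587, 0.2307]
eef_rot: [-180.0, -0.0, 167.2]
ft_force: [0.1, -0.4, 0.8]
gripper_width: 0.0851
```

Emit:
send_rows --steps '[[[-0.45, -0.375, 0], [0, 0, 0], 1], [[-0.9, -0.75, 0], [0, 0, 0], 1]]'

```text
clock: 0.7
tcp_pos: [0.3099, 0.3841, 0.2309]
eef_rot: [-180.0, -0.0, 167.2]
ft_force: [0.8, -0.1, -0.0]
gripper_width: 0.0851
```

Emit:
send_rows --steps '[[[-0.45, -0.375, 0], [0, 0, 0], 1], [[-0.9, -0.75, 0], [0, 0, 0], 1]]'

```text
clock: 0.9
tcp_pos: [0.3668, 0.3097, 0.231]
eef_rot: [-180.0, -0.0, 167.2]
ft_force: [0.5, 0.5, -0.1]
gripper_width: 0.0854
```

Emit:
send_rows --steps '[[[-0.45, -0.375, 0], [0, 0, 0], 1], [[-0.9, -0.75, 0], [0, 0, 0], 1]]'

```text
clock: 1.1
tcp_pos: [0.4237, 0.2352, 0.2311]
eef_rot: [-180.0, -0.0, 167.2]
ft_force: [0.0, 0.6, 0.6]
gripper_width: 0.0853
```

Emit:
send_rows --steps '[[[-0.45, -0.375, 0], [0, 0, 0], 1], [[-0.72, -0.63, 0], [0, 0, -0.046], 1], [[-0.72, -0.63, 0], [0, 0, -0.046], 1], [[-0.72, -0.63, 0], [0, 0, -0.046], 1]]'

```text
clock: 1.5
tcp_pos: [0.4679, 0.1746, 0.2308]
eef_rot: [180.0, -0.1, 175.3]
ft_force: [-0.3, 0.4, -0.1]
gripper_width: 0.0853
```

```bash
cat >> h.py <<'E'
def go(p,yaw):
    "shift (units 0.08 m) and turn about tool z (units 180 deg) to TCP p, tool down at yaw"
    s=state(); T=R.from_euler('xyz',s['eef_rot'],degrees=True)
    d=T.inv().apply(np.array(p)-s['tcp_pos'])/.08
    t=(T.inv()*R.from_euler('xyz',[180,0,yaw],degrees=True)).as_rotvec()/np.pi
    print('t',round(s['clock'],2),'tcp',s['tcp_pos'].round(4),s['eef_rot'].round(2),'J6',s['joint_pos'][5].round(1),'w',round(s['gripper_width'],4),'F',s['ft_force'].round(1),'M',s['moment'].round(2)); print('SHIFT',d.round(3),'TURN',t.round(4))
E
python3 - <<'E'
from h import *
go([.4687,.1755,.13],175.5)
s=snap('wrist'); cv2.imwrite('pics/wrist1.png',s['frame'])
print('cam',-cv2.Rodrigues(s['rvec'])[0].T@s['tvec'].ravel())
w=cloud(s).reshape(-1,3)
near=(abs(w[:,0]-.44)<.13)&(abs(w[:,1]-.177)<.06)
for n,a,b in [('crank',.03,.06),('grip',.085,.12)]:
    a=w[near&(w[:,2]>a)&(w[:,2]<b)]
    if len(a): print(n,len(a),a.mean(0).round(4),cv2.minAreaRect(a[:,:2].astype(np.float32)))
E
```

```text
t 1.5 tcp [0.4679 0.1746 0.2308] [ 1.7999e+02 -9.0000e-02  1.7526e+02] J6 -69.8 w 0.0853 F [-0.3  0.4 -0.1] M [-0.01 -0.    0.01]
SHIFT [-0.011  0.012  1.26 ] TURN [ 0.     -0.0005 -0.0013]
cam [0.38917695 0.18121884 0.37275132]
crank 6158 [0.4557 0.1777 0.047 ] ((0.44746333360671997, 0.17827418446540833), (0.0439642071723938, 0.14706411957740784), 85.59571075439453)
grip 1441 [0.3713 0.1845 0.1079] ((0.3709699213504791, 0.1847125142812729), (0.025761669501662254, 0.02599836327135563), 85.58711242675781)
```

View pics/wrist1.png

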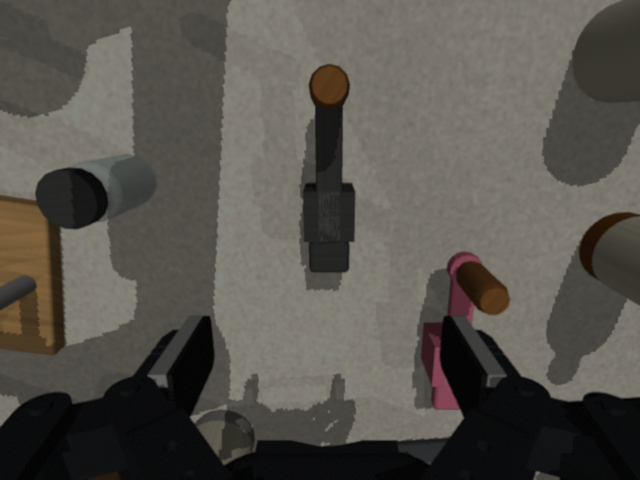

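The wrist view shows the crank upright and centred: grip at (329,87), hub at (329,213). It puts the hub at (0.4695, 0.1765) with heading 175.6°, which agrees with the top view to 2 mm. I descend and grip the hub.

Emit:
send_rows --steps '[[[-0.018, 0.025, 0.5], [0, 0, -0.002], 1], [[-0.018, 0.025, 1.0], [0, 0, -0.002], 1]]'

```text
clock: 1.75
tcp_pos: [0.4708, 0.1789, 0.152]
eef_rot: [179.9, 0.3, 175.9]
ft_force: [0.0, 0.2, -0.3]
gripper_width: 0.0855
```

Emit:
send_rows --steps '[[[0, 0, 0.35], [0, 0, 0], 1], [[0, 0, 0.7], [0, 0, 0], 1], [[0, 0, 1.0], [0, 0, 0], 1]]'

```text
clock: 2.05
tcp_pos: [0.468, 0.1783, 0.0696]
eef_rot: [-180.0, -0.1, 175.9]
ft_force: [0.4, -0.3, 0.4]
gripper_width: 0.0855
```

Emit:
send_rows --steps '[[[0, 0, 0.3], [0, 0, 0], 1], [[0, 0, 0.6], [0, 0, 0], 1], [[0, 0, 0.78], [0, 0, 0], 1], [[0, 0, 0.78], [0, 0, 0], 1]]'

```text
clock: 2.45
tcp_pos: [0.467, 0.1773, 0.0069]
eef_rot: [-179.9, -0.3, 175.9]
ft_force: [0.4, -0.7, 0.2]
gripper_width: 0.0854
```

Emit:
send_rows --steps '[[[0, 0, 0], [0, 0, 0], -1], [[0, 0, 0], [0, 0, 0], -1], [[0, 0, 0], [0, 0, 0], -1], [[0, 0, 0], [0, 0, 0], -1], [[0, 0, 0], [0, 0, 0], -1], [[0, 0, 0], [0, 0, 0], -1]]' --newtons 60

```text
clock: 3.05
tcp_pos: [0.4712, 0.1772, 0.0104]
eef_rot: [180.0, 0.1, 175.8]
ft_force: [-2.3, -0.2, 6.8]
gripper_width: 0.0435
```

Emit:
send_rows --steps '[[[0, 0, -0.2], [0, 0, 0], -1], [[0, 0, -0.5], [0, 0, 0], -1], [[0, 0, -1.0], [0, 0, 0], -1]]'

```text
clock: 3.35
tcp_pos: [0.465, 0.1756, 0.0858]
eef_rot: [-179.8, -0.6, 175.8]
ft_force: [0.6, 0.3, -6.9]
gripper_width: 0.0434
```

Emit:
send_rows --steps '[[[0, 0, -0.5], [0, 0, 0], -1], [[0, 0, -1.0], [0, 0, 0], -1]]'

```text
clock: 3.55
tcp_pos: [0.4675, 0.1763, 0.1684]
eef_rot: [-179.9, -0.2, 175.8]
ft_force: [-0.1, 1.2, -6.8]
gripper_width: 0.0428
```

Emit:
send_rows --steps '[[[0, 0, -0.5], [0, 0, 0], -1], [[0, 0, -1.0], [0, 0, 0], -1], [[0, 0, -1.0], [0, 0, 0], -1]]'

```text
clock: 3.85
tcp_pos: [0.4732, 0.178, 0.2543]
eef_rot: [179.8, 0.6, 175.8]
ft_force: [2.3, 1.5, -5.9]
gripper_width: 0.0434
```

Emit:
send_rows --steps '[[[-0.04, -0.3, 0], [0, 0, 0], -1], [[-0.09, -0.65, 0], [0, 0, 0], -1], [[-0.13, -0.95, 0], [0, 0, 0], -1]]'

```text
clock: 4.15
tcp_pos: [0.4719, 0.0991, 0.2452]
eef_rot: [-179.9, -0.4, 175.8]
ft_force: [-0.9, -0.0, -6.5]
gripper_width: 0.0434
```

Emit:
send_rows --steps '[[[-0.065, -0.475, 0], [0, 0, 0], -1], [[-0.13, -0.95, 0], [0, 0, 0], -1]]'

```text
clock: 4.35
tcp_pos: [0.4767, 0.023, 0.2451]
eef_rot: [-180.0, -0.4, 175.9]
ft_force: [0.7, 0.8, -6.4]
gripper_width: 0.0436
```

Emit:
send_rows --steps '[[[-0.065, -0.475, 0], [0, 0, 0], -1], [[-0.13, -0.95, 0], [0, 0, 0], -1]]'

```text
clock: 4.55
tcp_pos: [0.4815, -0.0536, 0.2451]
eef_rot: [179.9, -0.4, 175.8]
ft_force: [0.2, 1.0, -6.7]
gripper_width: 0.0432
```

Emit:
send_rows --steps '[[[-0.065, -0.475, 0], [0, 0, 0], -1], [[-0.13, -0.95, 0], [0, 0, 0], -1]]'

```text
clock: 4.75
tcp_pos: [0.4865, -0.1299, 0.245]
eef_rot: [179.9, -0.3, 175.8]
ft_force: [1.4, 0.5, -6.2]
gripper_width: 0.0434
```

Run:
```python
from h import *
go([.4953,-.2067,.26],214)
s=snap('wrist'); cv2.imwrite('pics/wrist2.png',s['frame'])
w=cloud(s).reshape(-1,3)
near=(abs(w[:,0]-.4953)<.02)&(abs(w[:,1]+.2067)<.02)
for lo,hi in [(.172,.197),(.172,.22),(.2,.22)]:
    a=w[near&(w[:,2]>lo)&(w[:,2]<hi)]
    if len(a): print(len(a),a.mean(0).round(4),cv2.minAreaRect(a[:,:2].astype(np.float32)))
```

```text
t 4.75 tcp [ 0.4865 -0.1299  0.245 ] [179.88  -0.35 175.79] J6 -105.7 w 0.0434 F [ 1.4  0.5 -6.2] M [-0.01 -0.07  0.03]
SHIFT [-0.18  -0.949 -0.191] TURN [ 0.0013 -0.0016 -0.2123]
971 [ 0.4918 -0.2007  0.1859] ((0.4978223443031311, -0.20658773183822632), (0.020661892369389534, 0.021238088607788086), 35.1553840637207)
2241 [ 0.494  -0.2032  0.1951] ((0.49773579835891724, -0.20652037858963013), (0.020582491531968117, 0.02158552221953869), 35.53711700439453)
963 [ 0.4963 -0.2058  0.2033] ((0.4971039295196533, -0.20616930723190308), (0.01743278279900551, 0.016705630347132683), 37.470462799072266)
```

View pics/wrist2.png

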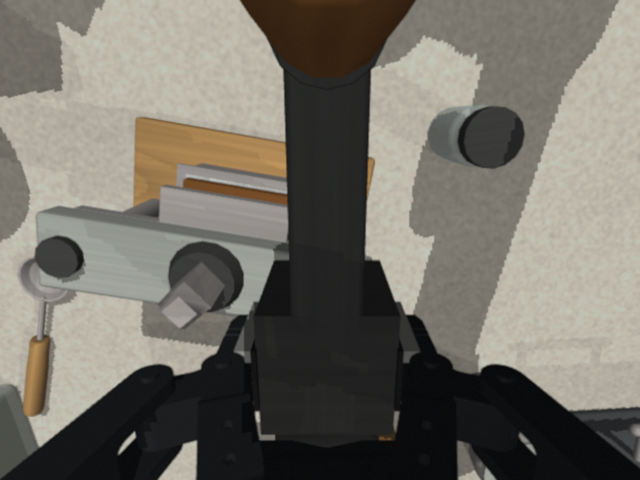

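Wrist view: the crank is held square, with its arm along the column at 327. The shaft tip is at (182,300) with the collar at (205,278), and the measured flats are turned about 35.5°. Now I measure the held crank in the same camera frame.

Run:
```python
from h import *
s=load('wrist'); st=state(); T=R.from_euler('xyz',st['eef_rot'],degrees=True)
w=cloud(s); f=s['frame']
t=T.inv().apply(w.reshape(-1,3)-st['tcp_pos']).reshape(480,640,3)
a=t[:,240:420].reshape(-1,3); a=a[(a[:,2]>-.15)&(a[:,2]<.04)]
h=np.histogram(a[:,2],bins=np.arange(-.12,.04,.005)); print([(round(x,3),n) for n,x in zip(*h) if n])
for v in (100,150,200,250,300,340,380,420,440): print(v,[t[v,u].round(4).tolist() for u in (290,327,365)])
# arm side edges on top face
for v in range(100,260,30):
    row=t[v,240:420]; z=row[87,2]; ok=abs(row[:,2]-z)<.004; print(v,z.round(4),row[ok][:,1].min().round(4),row[ok][:,1].max().round(4),row[ok][:,0].mean().round(4))
g=a[a[:,2]<-.075]; print('grip',len(g),g.mean(0),g.min(0),g.max(0))
```

```text
[(np.float64(-0.09), np.int64(910)), (np.float64(-0.085), np.int64(3013)), (np.float64(-0.08), np.int64(3479)), (np.float64(-0.075), np.int64(2368)), (np.float64(-0.07), np.int64(781)), (np.float64(-0.065), np.int64(298)), (np.float64(-0.06), np.int64(424)), (np.float64(-0.055), np.int64(410)), (np.float64(-0.05), np.int64(228)), (np.float64(-0.045), np.int64(279)), (np.float64(-0.04), np.int64(37750)), (np.float64(-0.035), np.int64(1405)), (np.float64(-0.03), np.int64(699)), (np.float64(-0.025), np.int64(573)), (np.float64(-0.02), np.int64(506)), (np.float64(-0.015), np.int64(455)), (np.float64(-0.01), np.int64(362)), (np.float64(-0.005), np.int64(212)), (np.float64(0.0), np.int64(162)), (np.float64(0.005), np.int64(147)), (np.float64(0.01), np.int64(38))]
100 [[0.0842, -0.0026, -0.0367], [0.0843, 0.0067, -0.0359], [0.0843, 0.0163, -0.0361]]
150 [[0.072, -0.0029, -0.0366], [0.072, 0.0067, -0.0365], [0.072, 0.0167, -0.0361]]
200 [[0.0587, -0.0033, -0.0362], [0.0588, 0.0067, -0.0365], [0.0587, 0.0171, -0.0361]]
250 [[0.0443, -0.0038, -0.036], [0.0445, 0.0067, -0.0367], [-0.0518, 0.0496, 0.2452]]
300 [[0.0279, -0.0043, -0.0345], [0.0288, 0.0067, -0.0364], [0.0237, 0.0192, -0.0261]]
340 [[0.0157, -0.0045, -0.0368], [0.016, 0.0067, -0.0375], [0.0154, 0.0183, -0.0366]]
380 [[0.0007, -0.005, -0.036], [0.0008, 0.0068, -0.0363], [0.0011, 0.0188, -0.0367]]
420 [[-0.0142, -0.0053, -0.0366], [-0.0149, 0.0068, -0.036], [-0.0142, 0.0192, -0.0369]]
440 [[0.0115, -0.0019, -0.0713], [-0.0229, 0.0068, -0.0362], [0.0106, 0.0149, -0.0705]]
100 -0.0359 -0.0044 0.0174 0.0842
130 -0.0365 -0.0042 0.0174 0.077
160 -0.0358 -0.0042 0.0176 0.0694
190 -0.0375 -0.0042 0.0173 0.0615
220 -0.0366 -0.0042 0.0174 0.0532
250 -0.0367 -0.0041 0.0174 0.0444
grip 7402 [ 0.02810613  0.00698609 -0.08052799] [ 0.01062241 -0.01180376 -0.08888832] [ 0.09151433  0.02544554 -0.07500023]
```

Emit:
send_rows --steps '[[[0, 0, 0], [0, 0, -0.045], -1], [[0, 0, 0], [0, 0, -0.09], -1], [[0, 0, 0], [0, 0, -0.135], -1], [[0, 0, 0], [0, 0, -0.18], -1], [[0, 0, 0], [0, 0, -0.22], -1], [[0, 0, 0], [0, 0, -0.22], -1], [[0, 0, 0], [0, 0, -0.22], -1], [[0, 0, 0], [0, 0, -0.22], -1], [[0, 0, 0], [0, 0, -0.22], -1]]'

```text
clock: 5.7
tcp_pos: [0.4888, -0.1291, 0.2483]
eef_rot: [180.0, -0.0, -144.6]
ft_force: [-0.0, 0.1, -6.3]
gripper_width: 0.0432
```

```bash
cat > m.py <<'E'
from h import *
st=state(); T=R.from_euler('xyz',st['eef_rot'],degrees=True)
s=snap('wrist'); cv2.imwrite('pics/wrist3.png',s['frame'])
w=cloud(s); t=T.inv().apply(w.reshape(-1,3)-st['tcp_pos']).reshape(480,640,3)
print(st['tcp_pos'].round(4),st['eef_rot'].round(2),st['joint_pos'][5])
for v in range(100,260,40):
    row=t[v,240:420]; ok=abs(row[:,2]+.0365)<.003; print('arm',row[ok][:,1].min().round(4),row[ok][:,1].max().round(4),row[ok][:,0].mean().round(4))
for u in (260,270,380,390):
    c=t[:,u]; ok=np.where((abs(c[:,2]+.0365)<.0025)&(abs(c[:,0])<.05))[0]; print('hub front',u,ok.min() if len(ok) else None,c[ok,0].max().round(4) if len(ok) else '')
W=w.reshape(-1,3); near=(abs(W[:,0]-.4965)<.022)&(abs(W[:,1]+.2067)<.022)
for lo,hi in [(.172,.195),(.172,.22),(.203,.22)]:
    a=W[near&(W[:,2]>lo)&(W[:,2]<hi)]
    if len(a):
        c,z,g=cv2.minAreaRect(a[:,:2].astype(np.float32)); print('shaft',len(a),a.mean(0).round(4),np.round(c,4),np.round(z,4),round(g,1),'in tool',T.inv().apply(np.r_[c,.2]-st['tcp_pos']).round(4))
E
python3 m.py
```

```text
[ 0.4888 -0.1291  0.2483] [ 1.7995e+02 -3.0000e-02 -1.4465e+02] -145.09130752785794
arm -0.0103 0.0114 0.0827
arm -0.0101 0.0114 0.0729
arm -0.0102 0.0115 0.0626
arm -0.0103 0.0112 0.0516
hub front 260 311 0.0227
hub front 270 311 0.0227
hub front 380 312 0.0226
hub front 390 312 0.0225
shaft 707 [ 0.4912 -0.2038  0.1843] [ 0.4908 -0.2057] [0.0281 0.0144] 80.3 in tool [ 0.0426 -0.0637  0.0483]
shaft 2295 [ 0.494  -0.2053  0.1964] [ 0.4976 -0.2068] [0.0203 0.0206] 35.8 in tool [ 0.0377 -0.0685  0.0482]
shaft 809 [ 0.4973 -0.2067  0.2043] [ 0.4976 -0.2067] [0.0148 0.0145] 37.1 in tool [ 0.0377 -0.0684  0.0482]
```

View pics/wrist3.png

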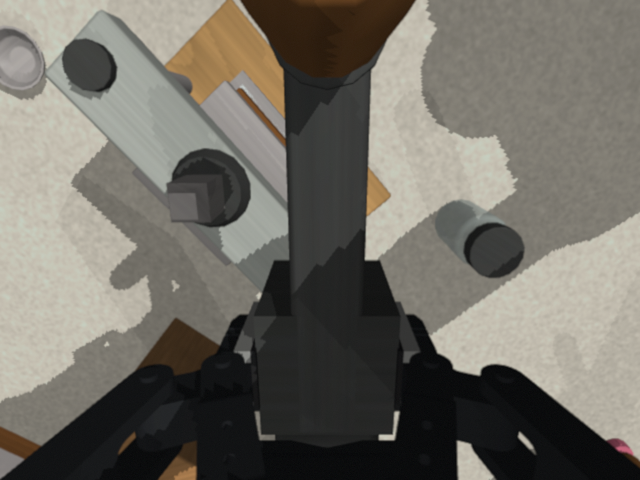

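The shaft tip is at (188,200) with its flats square to the picture axes. Relative to the tool the hub is at (0.7, 0.6) mm and the shaft at (37.7, -68.5) mm. I move over it and check.

Emit:
send_rows --steps '[[[0.15, -0.3, 0], [0, 0, 0], -1], [[0.3, -0.6, 0], [0, 0, 0], -1], [[0.46, -0.86, 0], [0, 0, -0.002], -1], [[0.46, -0.86, 0], [0, 0, -0.002], -1], [[0.46, -0.86, 0], [0, 0, -0.002], -1], [[0.46, -0.86, 0], [0, 0, -0.002], -1], [[0.46, -0.86, 0], [0, 0, -0.002], -1]]'

```text
clock: 6.45
tcp_pos: [0.4988, -0.2058, 0.2487]
eef_rot: [180.0, 0.0, -144.2]
ft_force: [0.6, -0.4, -6.6]
gripper_width: 0.0435
```

Run:
```python
from h import *
print(R.from_euler('xyz',state()['eef_rot'],degrees=True).apply([.0007,.0006,0])+state()['tcp_pos'])
go([.4976-.0002,-.2067+.0010,.2145],-144.4)
```

```text
[ 0.49787631 -0.20577179  0.24874553]
t 6.45 tcp [ 0.4988 -0.2058  0.2487] [ 179.97    0.   -144.19] J6 -152.9 w 0.0435 F [ 0.6 -0.4 -6.6] M [-0.01 -0.07 -0.01]
SHIFT [0.013 0.011 0.428] TURN [0.0002 0.     0.0012]
```

Emit:
send_rows --steps '[[[0.01, -0.007, 0.1], [0, 0, 0], -1], [[0.01, -0.007, 0.25], [0, 0, 0], -1], [[0.01, -0.007, 0.38], [0, 0, 0], -1], [[0.01, -0.007, 0.46], [0, 0, 0], -1], [[0.01, -0.007, 0.54], [0, 0, 0], -1], [[0.01, -0.007, 0.6], [0, 0, 0], -1], [[0.01, -0.007, 0.6], [0, 0, 0], -1]]'

```text
clock: 7.15
tcp_pos: [0.4981, -0.2073, 0.1999]
eef_rot: [179.9, -0.0, -144.2]
ft_force: [-0.4, 0.4, -6.9]
gripper_width: 0.0435
```

The tip is in the socket with no force. I carry on down to the collar.

Emit:
send_rows --steps '[[[0, 0, 0.07], [0, 0, 0], -1], [[0, 0, 0.13], [0, 0, 0], -1], [[0, 0, 0.18], [0, 0, 0], -1], [[0, 0, 0.22], [0, 0, 0], -1], [[0, 0, 0.245], [0, 0, 0], -1], [[0, 0, 0.26], [0, 0, 0], -1], [[0, 0, 0.27], [0, 0, 0], -1], [[0, 0, 0.27], [0, 0, 0], -1]]'

```text
clock: 7.95
tcp_pos: [0.4987, -0.2076, 0.1793]
eef_rot: [-180.0, 0.0, -144.2]
ft_force: [-0.3, -0.8, -8.0]
gripper_width: 0.0436
```

Emit:
send_rows --steps '[[[0, 0, 0.012], [0, 0, 0], -1], [[0, 0, 0.025], [0, 0, 0], -1], [[0, 0, 0.025], [0, 0, 0], -1]]'

```text
clock: 8.25
tcp_pos: [0.4988, -0.2077, 0.1775]
eef_rot: [-180.0, 0.0, -144.2]
ft_force: [-0.4, 1.1, -6.2]
gripper_width: 0.0433
```

Emit:
send_rows --steps '[[[0, 0, 0.012], [0, 0, 0], -1], [[0, 0, 0.025], [0, 0, 0], -1], [[0, 0, 0.025], [0, 0, 0], -1]]'

```text
clock: 8.55
tcp_pos: [0.4988, -0.2077, 0.1774]
eef_rot: [-180.0, 0.0, -144.2]
ft_force: [-4.1, 1.3, 5.7]
gripper_width: 0.0436
```

It is seated: contact force appears at TCP z = 0.1775, against 0.1785 expected. I wind the first stretch clockwise.

Emit:
send_rows --steps '[[[0, 0, -0.01], [0, 0, 0.03], -1], [[0, 0, -0.015], [0, 0, 0.07], -1], [[0, 0, -0.015], [0, 0, 0.115], -1], [[0, 0, -0.015], [0, 0, 0.16], -1], [[0, 0, -0.015], [0, 0, 0.205], -1], [[0, 0, -0.015], [0, 0, 0.25], -1], [[0, 0, -0.015], [0, 0, 0.295], -1], [[0, 0, -0.015], [0, 0, 0.34], -1], [[0, 0, -0.015], [0, 0, 0.385], -1], [[0, 0, -0.015], [0, 0, 0.43], -1]]'

```text
clock: 9.55
tcp_pos: [0.4985, -0.2072, 0.1774]
eef_rot: [180.0, -0.0, 138.1]
ft_force: [-2.3, 2.9, 0.6]
gripper_width: 0.043
```

Run:
```python
from h import *
go([.498,-.2072,.1775],-144)
```

```text
t 9.55 tcp [ 0.4985 -0.2072  0.1774] [ 1.800e+02 -4.000e-02  1.381e+02] J6 -75.3 w 0.043 F [-2.3  2.9  0.6] M [0.4  0.37 0.24]
SHIFT [ 0.004 -0.004 -0.001] TURN [ 2.000e-04 -2.000e-04 -4.328e-01]
```

Turning smoothly, with J6 increasing as predicted. I continue.

Emit:
send_rows --steps '[[[0, 0, 0], [0, 0, 0.045], -1], [[0, 0, 0], [0, 0, 0.09], -1], [[0, 0, 0], [0, 0, 0.135], -1], [[0, 0, 0], [0, 0, 0.18], -1], [[0, 0, 0], [0, 0, 0.225], -1], [[0, 0, 0], [0, 0, 0.27], -1], [[0, 0, 0], [0, 0, 0.315], -1], [[0, 0, 0], [0, 0, 0.36], -1], [[0, 0, 0], [0, 0, 0.4], -1], [[0, 0, 0], [0, 0, 0.43], -1]]'

```text
clock: 10.55
tcp_pos: [0.4986, -0.2072, 0.1774]
eef_rot: [-180.0, -0.0, 60.8]
ft_force: [-2.7, 3.5, 0.6]
gripper_width: 0.0431
```

Emit:
send_rows --steps '[[[0, 0, 0], [0, 0, 0.045], -1], [[0, 0, 0], [0, 0, 0.09], -1], [[0, 0, 0], [0, 0, 0.135], -1], [[0, 0, 0], [0, 0, 0.18], -1], [[0, 0, 0], [0, 0, 0.225], -1], [[0, 0, 0], [0, 0, 0.27], -1], [[0, 0, 0], [0, 0, 0.315], -1], [[0, 0, 0], [0, 0, 0.36], -1], [[0, 0, 0], [0, 0, 0.4], -1], [[0, 0, 0], [0, 0, 0.43], -1]]'

```text
clock: 11.55
tcp_pos: [0.4986, -0.2073, 0.1774]
eef_rot: [-180.0, 0.0, -16.6]
ft_force: [-2.4, 1.9, 0.2]
gripper_width: 0.0431
```

Emit:
send_rows --steps '[[[0, 0, 0], [0, 0, 0.045], -1], [[0, 0, 0], [0, 0, 0.09], -1], [[0, 0, 0], [0, 0, 0.135], -1], [[0, 0, 0], [0, 0, 0.18], -1], [[0, 0, 0], [0, 0, 0.225], -1], [[0, 0, 0], [0, 0, 0.27], -1], [[0, 0, 0], [0, 0, 0.315], -1], [[0, 0, 0], [0, 0, 0.36], -1], [[0, 0, 0], [0, 0, 0.4], -1], [[0, 0, 0], [0, 0, 0.42], -1]]'

```text
clock: 12.55
tcp_pos: [0.4985, -0.2073, 0.1774]
eef_rot: [180.0, 0.0, -92.2]
ft_force: [-2.3, 1.1, 0.6]
gripper_width: 0.0436
```

Run:
```python
from h import *
go([.498,-.2072,.1775],-96)
```

```text
t 12.55 tcp [ 0.4985 -0.2073  0.1774] [ 1.7997e+02  2.0000e-02 -9.2180e+01] J6 155.0 w 0.0436 F [-2.3  1.1  0.6] M [0.36 0.52 0.17]
SHIFT [-0.001  0.006 -0.001] TURN [0.0002 0.0001 0.0212]
```

308° done. I let go, lift, rewind a half turn and grip again.

Emit:
send_rows --steps '[[[0, 0, 0], [0, 0, 0], -1], [[0, 0, 0], [0, 0, 0], 1], [[0, 0, 0], [0, 0, 0], 1], [[0, 0, 0], [0, 0, 0], 1], [[0, 0, 0], [0, 0, 0], 1], [[0, 0, 0], [0, 0, 0], 1], [[0, 0, -0.2], [0, 0, 0], 1], [[0, 0, -0.6], [0, 0, 0], 1], [[0, 0, -1.0], [0, 0, 0], 1], [[0, 0, -1.0], [0, 0, -0.04], 1]]'

```text
clock: 13.55
tcp_pos: [0.5019, -0.2093, 0.2621]
eef_rot: [-179.5, -0.3, -84.6]
ft_force: [0.8, -0.1, 0.4]
gripper_width: 0.0853
```

Emit:
send_rows --steps '[[[0, 0, 0], [0, 0, -0.045], 1], [[0, 0, 0], [0, 0, -0.09], 1], [[0, 0, 0], [0, 0, -0.135], 1], [[0, 0, 0], [0, 0, -0.18], 1], [[0, 0, 0], [0, 0, -0.225], 1], [[0, 0, 0], [0, 0, -0.27], 1], [[0, 0, 0], [0, 0, -0.315], 1], [[0, 0, 0], [0, 0, -0.36], 1], [[0, 0, 0], [0, 0, -0.405], 1], [[0, 0, 0], [0, 0, -0.45], 1]]'

```text
clock: 14.55
tcp_pos: [0.4987, -0.2076, 0.2564]
eef_rot: [180.0, -0.0, -3.5]
ft_force: [0.1, -0.7, 0.1]
gripper_width: 0.0856
```

Emit:
send_rows --steps '[[[0, 0, 0], [0, 0, -0.045], 1], [[0, 0, 0], [0, 0, -0.09], 1], [[0, 0, 0], [0, 0, -0.135], 1], [[0, 0, 0], [0, 0, -0.18], 1], [[0, 0, 0], [0, 0, -0.225], 1], [[0, 0, 0], [0, 0, -0.27], 1], [[0, 0, 0], [0, 0, -0.315], 1], [[0, 0, 0], [0, 0, -0.36], 1], [[0, 0, 0], [0, 0, -0.405], 1], [[0, 0, 0], [0, 0, -0.45], 1]]'

```text
clock: 15.55
tcp_pos: [0.4986, -0.2076, 0.2564]
eef_rot: [180.0, 0.0, 77.5]
ft_force: [-0.4, 0.7, 0.7]
gripper_width: 0.0853
```

Emit:
send_rows --steps '[[[0, 0, 0], [0, 0, -0.04], 1], [[0, 0, 0], [0, 0, -0.06], 1], [[0, 0, 0], [0, 0, -0.06], 1], [[0, 0, 0], [0, 0, -0.06], 1]]'

```text
clock: 15.95
tcp_pos: [0.4986, -0.2076, 0.2564]
eef_rot: [180.0, 0.0, 87.9]
ft_force: [0.1, -0.0, 0.5]
gripper_width: 0.0855
```

Run:
```python
from h import *
go([.4985,-.2073,.1775],87.8)
s=snap('top'); w=cloud(s)
a=w[180:300,340:470].reshape(-1,3); g=a[(a[:,2]>.26)&(a[:,2]<.285)]; print('grip?',len(g),g.mean(0) if len(g) else '')
cv2.imwrite('pics/mix4.png',cv2.resize(s['frame'][170:290,330:490],(640,480),interpolation=cv2.INTER_CUBIC))
```

```text
t 15.95 tcp [ 0.4986 -0.2076  0.2564] [180.    0.   87.9] J6 -25.1 w 0.0855 F [ 0.1 -0.   0.5] M [-0.02  0.01  0.03]
SHIFT [ 0.004 -0.002  0.986] TURN [0.     0.     0.0006]
grip? 3 [ 0.44953756 -0.19491138  0.28355191]
```

View pics/mix4.png

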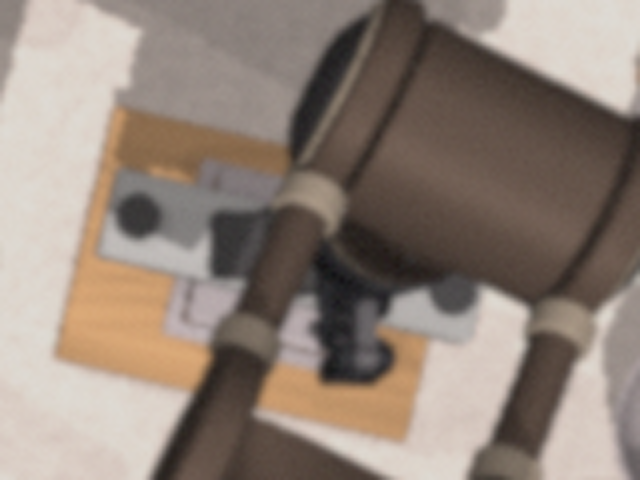

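The counterweight points to +y at crop (235,240), so the crank stayed put with its arm at about -92°. I descend, regrip and wind a half turn; the stop cannot come before that.

Emit:
send_rows --steps '[[[0, 0, 0.3], [0, 0, 0], 1], [[0, 0, 0.65], [0, 0, 0], 1], [[0, 0, 0.9], [0, 0, 0], 1], [[0, 0, 0.98], [0, 0, 0], 1], [[0, 0, 0.98], [0, 0, 0], 1], [[0, 0, 0.98], [0, 0, 0], -1], [[0, 0, 0.98], [0, 0, 0], -1], [[0, 0, 0.98], [0, 0, 0], -1], [[0, 0, 0.98], [0, 0, 0], -1], [[0, 0, 0.98], [0, 0, 0], -1]]'

```text
clock: 17.0
tcp_pos: [0.4985, -0.208, 0.1796]
eef_rot: [-180.0, 0.1, 88.0]
ft_force: [-3.8, 0.2, 5.9]
gripper_width: 0.0431
```

Emit:
send_rows --steps '[[[0, 0, 0], [0, 0, 0], -1], [[0, 0, 0], [0, 0, 0.045], -1], [[0, 0, 0], [0, 0, 0.09], -1], [[0, 0, 0], [0, 0, 0.135], -1], [[0, 0, 0], [0, 0, 0.18], -1], [[0, 0, 0], [0, 0, 0.225], -1], [[0, 0, 0], [0, 0, 0.27], -1], [[0, 0, 0], [0, 0, 0.315], -1], [[0, 0, 0], [0, 0, 0.36], -1], [[0, 0, 0], [0, 0, 0.4], -1]]'

```text
clock: 18.0
tcp_pos: [0.4978, -0.2075, 0.1796]
eef_rot: [-180.0, 0.1, 15.7]
ft_force: [-5.9, 2.4, 7.5]
gripper_width: 0.0431
```

Emit:
send_rows --steps '[[[0, 0, 0], [0, 0, 0.045], -1], [[0, 0, 0], [0, 0, 0.09], -1], [[0, 0, 0], [0, 0, 0.135], -1], [[0, 0, 0], [0, 0, 0.18], -1], [[0, 0, 0], [0, 0, 0.225], -1], [[0, 0, 0], [0, 0, 0.27], -1], [[0, 0, 0], [0, 0, 0.315], -1], [[0, 0, 0], [0, 0, 0.36], -1], [[0, 0, 0], [0, 0, 0.4], -1], [[0, 0, 0], [0, 0, 0.44], -1]]'

```text
clock: 19.0
tcp_pos: [0.4982, -0.2066, 0.1796]
eef_rot: [180.0, 0.1, -63.5]
ft_force: [-4.0, 4.4, 7.2]
gripper_width: 0.0432
```

Emit:
send_rows --steps '[[[0, 0, 0], [0, 0, 0.045], -1], [[0, 0, 0], [0, 0, 0.09], -1], [[0, 0, 0], [0, 0, 0.135], -1], [[0, 0, 0], [0, 0, 0.18], -1]]'

```text
clock: 19.4
tcp_pos: [0.4986, -0.2066, 0.1796]
eef_rot: [180.0, 0.1, -95.9]
ft_force: [-1.6, 3.4, 6.3]
gripper_width: 0.0435
```

Run:
```python
from h import *
go([.4985,-.2073,.1775],-92.2)
```

```text
t 19.4 tcp [ 0.4986 -0.2066  0.1796] [ 1.7998e+02  9.0000e-02 -9.5910e+01] J6 158.7 w 0.0435 F [-1.6  3.4  6.3] M [0.58 0.43 0.25]
SHIFT [0.009 0.    0.026] TURN [ 0.0001  0.0005 -0.0206]
```

Total is about 490°. I do another half-turn rewind and regrip, then watch for the stop.

Emit:
send_rows --steps '[[[0, 0, 0], [0, 0, 0], -1], [[0, 0, 0], [0, 0, 0], 1], [[0, 0, 0], [0, 0, 0], 1], [[0, 0, 0], [0, 0, 0], 1], [[0, 0, 0], [0, 0, 0], 1], [[0, 0, 0], [0, 0, 0], 1], [[0, 0, -0.2], [0, 0, 0], 1], [[0, 0, -0.6], [0, 0, 0], 1], [[0, 0, -1.0], [0, 0, 0], 1], [[0, 0, -1.0], [0, 0, -0.04], 1]]'

```text
clock: 20.4
tcp_pos: [0.5018, -0.2093, 0.2636]
eef_rot: [-179.5, -0.3, -88.3]
ft_force: [0.2, 0.4, 0.7]
gripper_width: 0.0852
```

Emit:
send_rows --steps '[[[0, 0, 0], [0, 0, -0.045], 1], [[0, 0, 0], [0, 0, -0.09], 1], [[0, 0, 0], [0, 0, -0.135], 1], [[0, 0, 0], [0, 0, -0.18], 1], [[0, 0, 0], [0, 0, -0.225], 1], [[0, 0, 0], [0, 0, -0.27], 1], [[0, 0, 0], [0, 0, -0.315], 1], [[0, 0, 0], [0, 0, -0.36], 1], [[0, 0, 0], [0, 0, -0.405], 1], [[0, 0, 0], [0, 0, -0.45], 1]]'

```text
clock: 21.4
tcp_pos: [0.4986, -0.2076, 0.2579]
eef_rot: [-180.0, 0.0, -7.1]
ft_force: [-0.1, -0.6, 1.0]
gripper_width: 0.0855
```

Emit:
send_rows --steps '[[[0, 0, 0], [0, 0, -0.045], 1], [[0, 0, 0], [0, 0, -0.09], 1], [[0, 0, 0], [0, 0, -0.135], 1], [[0, 0, 0], [0, 0, -0.18], 1], [[0, 0, 0], [0, 0, -0.225], 1], [[0, 0, 0], [0, 0, -0.27], 1], [[0, 0, 0], [0, 0, -0.315], 1], [[0, 0, 0], [0, 0, -0.36], 1], [[0, 0, 0], [0, 0, -0.405], 1], [[0, 0, 0], [0, 0, -0.45], 1]]'

```text
clock: 22.4
tcp_pos: [0.4986, -0.2077, 0.2579]
eef_rot: [-180.0, -0.0, 73.9]
ft_force: [0.3, 0.2, -0.3]
gripper_width: 0.0856
```

Emit:
send_rows --steps '[[[0, 0, 0], [0, 0, -0.04], 1], [[0, 0, 0], [0, 0, -0.06], 1], [[0, 0, 0], [0, 0, -0.06], 1], [[0, 0, 0], [0, 0, -0.06], 1]]'

```text
clock: 22.8
tcp_pos: [0.4986, -0.2076, 0.258]
eef_rot: [-180.0, -0.0, 84.3]
ft_force: [0.4, -0.7, -0.1]
gripper_width: 0.0855
```

Run:
```python
from h import *
go([.4985,-.2073,.1775],84.1)
```

```text
t 22.8 tcp [ 0.4986 -0.2076  0.258 ] [-179.99   -0.     84.29] J6 -21.5 w 0.0855 F [ 0.4 -0.7 -0.1] M [ 0.08  0.   -0.02]
SHIFT [ 0.004 -0.002  1.006] TURN [-0.     -0.      0.0011]
```

Emit:
send_rows --steps '[[[0, 0, 0.3], [0, 0, 0], 1], [[0, 0, 0.65], [0, 0, 0], 1], [[0, 0, 0.9], [0, 0, 0], 1], [[0, 0, 0.98], [0, 0, 0], 1], [[0, 0, 0.98], [0, 0, 0], 1], [[0, 0, 0.98], [0, 0, 0], -1], [[0, 0, 0.98], [0, 0, 0], -1], [[0, 0, 0.98], [0, 0, 0], -1], [[0, 0, 0.98], [0, 0, 0], -1], [[0, 0, 0.98], [0, 0, 0], -1]]'

```text
clock: 23.8
tcp_pos: [0.4985, -0.208, 0.1812]
eef_rot: [-180.0, 0.0, 84.4]
ft_force: [-3.1, 0.0, 5.7]
gripper_width: 0.0429
```

Emit:
send_rows --steps '[[[0, 0, 0], [0, 0, 0], -1], [[0, 0, 0], [0, 0, 0.045], -1], [[0, 0, 0], [0, 0, 0.09], -1], [[0, 0, 0], [0, 0, 0.135], -1], [[0, 0, 0], [0, 0, 0.18], -1], [[0, 0, 0], [0, 0, 0.225], -1], [[0, 0, 0], [0, 0, 0.27], -1], [[0, 0, 0], [0, 0, 0.315], -1], [[0, 0, 0], [0, 0, 0.36], -1], [[0, 0, 0], [0, 0, 0.4], -1]]'

```text
clock: 24.8
tcp_pos: [0.4979, -0.2074, 0.1813]
eef_rot: [-180.0, 0.1, 12.1]
ft_force: [-4.4, 2.2, 7.1]
gripper_width: 0.0437
```

Run:
```python
from h import *
go([.4985,-.2073,.1775],-92.2)
s=snap('side'); cv2.imwrite('pics/side5.png',cv2.resize(s['frame'][200:340,300:480],(720,560),interpolation=cv2.INTER_CUBIC))
s0=load('side')
```

```text
t 24.8 tcp [ 0.4979 -0.2074  0.1813] [-1.7997e+02  9.0000e-02  1.2130e+01] J6 50.7 w 0.0437 F [-4.4  2.2  7.1] M [0.27 0.75 0.3 ]
SHIFT [0.008 0.    0.047] TURN [4.000e-04 5.000e-04 5.796e-01]
```

View pics/side5.png

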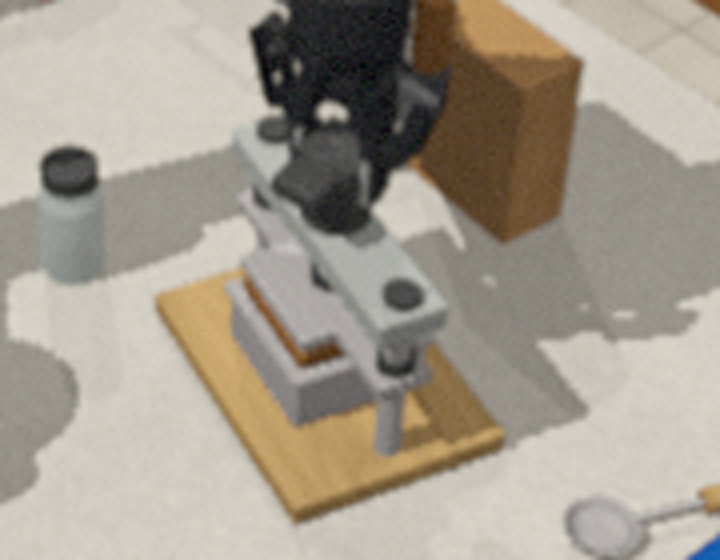

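Side crop: the hub is seated on the crosshead at (325,180), and the plate at (300,300) is close above the follower. I continue in shorter stretches.

Emit:
send_rows --steps '[[[0, 0, 0], [0, 0, 0.04], -1], [[0, 0, 0], [0, 0, 0.08], -1], [[0, 0, 0], [0, 0, 0.12], -1], [[0, 0, 0], [0, 0, 0.16], -1], [[0, 0, 0], [0, 0, 0.2], -1]]'

```text
clock: 25.35
tcp_pos: [0.4979, -0.207, 0.1813]
eef_rot: [-180.0, 0.1, -23.9]
ft_force: [-4.7, 2.8, 7.5]
gripper_width: 0.0435
```

Run:
```python
from h import *
go([.4985,-.2073,.1775],-92.2)
```

```text
t 25.35 tcp [ 0.4979 -0.207   0.1813] [-1.7999e+02  1.1000e-01 -2.3860e+01] J6 86.7 w 0.0435 F [-4.7  2.8  7.5] M [0.42 0.71 0.27]
SHIFT [0.008 0.    0.047] TURN [3.000e-04 5.000e-04 3.797e-01]
```

Emit:
send_rows --steps '[[[0, 0, 0], [0, 0, 0.04], -1], [[0, 0, 0], [0, 0, 0.08], -1], [[0, 0, 0], [0, 0, 0.12], -1], [[0, 0, 0], [0, 0, 0.16], -1], [[0, 0, 0], [0, 0, 0.2], -1]]'

```text
clock: 25.85
tcp_pos: [0.4982, -0.2067, 0.1812]
eef_rot: [180.0, 0.1, -59.9]
ft_force: [-3.8, 3.5, 7.0]
gripper_width: 0.0434
```

Run:
```python
from h import *
go([.4985,-.2073,.1775],-92.2)
```

```text
t 25.85 tcp [ 0.4982 -0.2067  0.1812] [ 1.7999e+02  1.0000e-01 -5.9860e+01] J6 122.7 w 0.0434 F [-3.8  3.5  7. ] M [0.56 0.58 0.25]
SHIFT [0.008 0.    0.047] TURN [0.0002 0.0005 0.1796]
```

Emit:
send_rows --steps '[[[0, 0, 0], [0, 0, 0.04], -1], [[0, 0, 0], [0, 0, 0.08], -1], [[0, 0, 0], [0, 0, 0.12], -1], [[0, 0, 0], [0, 0, 0.16], -1], [[0, 0, 0], [0, 0, 0.2], -1]]'

```text
clock: 26.35
tcp_pos: [0.4986, -0.2066, 0.1812]
eef_rot: [180.0, 0.1, -95.9]
ft_force: [-3.4, 4.4, 6.3]
gripper_width: 0.0432
```

Run:
```python
from h import *
go([.4985,-.2073,.1775],-92.2)
s=snap('side'); cv2.imwrite('pics/side6.png',cv2.resize(s['frame'][240:310,340:430],(720,560),interpolation=cv2.INTER_CUBIC))
```

```text
t 26.35 tcp [ 0.4986 -0.2066  0.1812] [ 1.7998e+02  8.0000e-02 -9.5870e+01] J6 158.7 w 0.0432 F [-3.4  4.4  6.3] M [0.51 0.46 0.25]
SHIFT [0.008 0.    0.047] TURN [ 0.0001  0.0005 -0.0204]
```

View pics/side6.png

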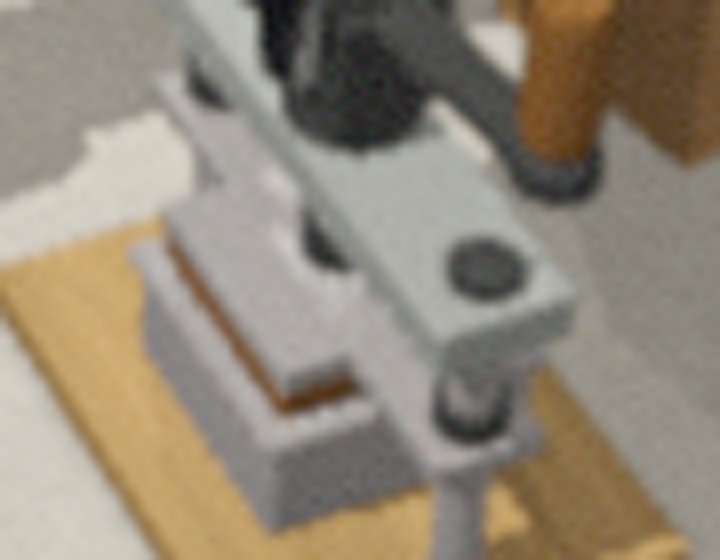

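Side crop: the plate (edge about (320,375)) is nearly on the brown follower (310,395). The crank arm points to -y with its grip at (565,110). The stop is not reached, so one more rewind follows.

Emit:
send_rows --steps '[[[0, 0, 0], [0, 0, 0], -1], [[0, 0, 0], [0, 0, 0], 1], [[0, 0, 0], [0, 0, 0], 1], [[0, 0, 0], [0, 0, 0], 1], [[0, 0, 0], [0, 0, 0], 1], [[0, 0, 0], [0, 0, 0], 1], [[0, 0, -0.2], [0, 0, 0], 1], [[0, 0, -0.6], [0, 0, 0], 1], [[0, 0, -1.0], [0, 0, 0], 1], [[0, 0, -1.0], [0, 0, -0.04], 1]]'

```text
clock: 27.4
tcp_pos: [0.5018, -0.2093, 0.2652]
eef_rot: [-179.5, -0.3, -88.2]
ft_force: [0.4, -0.5, -0.2]
gripper_width: 0.0852
```

Emit:
send_rows --steps '[[[0, 0, 0], [0, 0, -0.045], 1], [[0, 0, 0], [0, 0, -0.09], 1], [[0, 0, 0], [0, 0, -0.135], 1], [[0, 0, 0], [0, 0, -0.18], 1], [[0, 0, 0], [0, 0, -0.225], 1], [[0, 0, 0], [0, 0, -0.27], 1], [[0, 0, 0], [0, 0, -0.315], 1], [[0, 0, 0], [0, 0, -0.36], 1], [[0, 0, 0], [0, 0, -0.405], 1], [[0, 0, 0], [0, 0, -0.45], 1]]'

```text
clock: 28.4
tcp_pos: [0.4986, -0.2076, 0.2595]
eef_rot: [-180.0, 0.0, -7.1]
ft_force: [-0.9, 0.7, 0.1]
gripper_width: 0.0856
```

Emit:
send_rows --steps '[[[0, 0, 0], [0, 0, -0.045], 1], [[0, 0, 0], [0, 0, -0.09], 1], [[0, 0, 0], [0, 0, -0.135], 1], [[0, 0, 0], [0, 0, -0.18], 1], [[0, 0, 0], [0, 0, -0.225], 1], [[0, 0, 0], [0, 0, -0.27], 1], [[0, 0, 0], [0, 0, -0.315], 1], [[0, 0, 0], [0, 0, -0.36], 1], [[0, 0, 0], [0, 0, -0.405], 1], [[0, 0, 0], [0, 0, -0.45], 1]]'

```text
clock: 29.4
tcp_pos: [0.4986, -0.2076, 0.2595]
eef_rot: [-180.0, -0.0, 73.9]
ft_force: [-0.1, -0.6, 0.8]
gripper_width: 0.0855
```

Emit:
send_rows --steps '[[[0, 0, 0], [0, 0, -0.04], 1], [[0, 0, 0], [0, 0, -0.06], 1], [[0, 0, 0], [0, 0, -0.06], 1], [[0, 0, 0], [0, 0, -0.06], 1]]'

```text
clock: 29.8
tcp_pos: [0.4986, -0.2076, 0.2596]
eef_rot: [-180.0, -0.0, 84.3]
ft_force: [-0.5, -0.9, -0.5]
gripper_width: 0.0852
```

Emit:
send_rows --steps '[[[0, 0, 0.3], [0, 0, 0], 1], [[0, 0, 0.65], [0, 0, 0], 1], [[0, 0, 0.9], [0, 0, 0], 1], [[0, 0, 0.98], [0, 0, 0], 1], [[0, 0, 0.98], [0, 0, 0], 1], [[0, 0, 0.98], [0, 0, 0], -1], [[0, 0, 0.98], [0, 0, 0], -1], [[0, 0, 0.98], [0, 0, 0], -1], [[0, 0, 0.98], [0, 0, 0], -1], [[0, 0, 0.98], [0, 0, 0], -1]]'

```text
clock: 30.8
tcp_pos: [0.4986, -0.2079, 0.1829]
eef_rot: [180.0, 0.0, 84.4]
ft_force: [-4.3, 0.4, 6.0]
gripper_width: 0.0435
```

Emit:
send_rows --steps '[[[0, 0, 0], [0, 0, 0], -1], [[0, 0, 0], [0, 0, 0.03], -1], [[0, 0, 0], [0, 0, 0.06], -1], [[0, 0, 0], [0, 0, 0.1], -1]]'

```text
clock: 31.2
tcp_pos: [0.4983, -0.2079, 0.1829]
eef_rot: [-180.0, 0.1, 66.2]
ft_force: [-3.4, -0.3, 7.2]
gripper_width: 0.0432
```

Run:
```python
from h import *
go([.4985,-.2073,.1775],-92.2)
```

```text
t 31.2 tcp [ 0.4983 -0.2079  0.1829] [-1.7999e+02  6.0000e-02  6.6190e+01] J6 -3.4 w 0.0432 F [-3.4 -0.3  7.2] M [0.09 0.59 0.34]
SHIFT [ 0.008 -0.001  0.067] TURN [5.000e-04 2.000e-04 8.799e-01]
```

Emit:
send_rows --steps '[[[0, 0, 0], [0, 0, 0.035], -1], [[0, 0, 0], [0, 0, 0.07], -1], [[0, 0, 0], [0, 0, 0.1], -1]]'

```text
clock: 31.5
tcp_pos: [0.4981, -0.2078, 0.1828]
eef_rot: [-180.0, 0.1, 48.2]
ft_force: [-3.5, 0.6, 6.0]
gripper_width: 0.043
```

```bash
python3 -c "
from h import *
go([.4985,-.2073,.1775],-92.2)"
```

```text
t 31.5 tcp [ 0.4981 -0.2078  0.1828] [-1.7997e+02  7.0000e-02  4.8210e+01] J6 14.6 w 0.043 F [-3.5  0.6  6. ] M [0.1  0.66 0.24]
SHIFT [0.008 0.    0.067] TURN [4.000e-04 4.000e-04 7.801e-01]
```

Emit:
send_rows --steps '[[[0, 0, 0], [0, 0, 0.035], -1], [[0, 0, 0], [0, 0, 0.07], -1], [[0, 0, 0], [0, 0, 0.1], -1]]'

```text
clock: 31.8
tcp_pos: [0.498, -0.2076, 0.1828]
eef_rot: [-180.0, 0.1, 30.2]
ft_force: [-4.7, 1.4, 6.8]
gripper_width: 0.0436
```

```bash
python3 -c "
from h import *
go([.4985,-.2073,.1775],-92.2)"
```

```text
t 31.8 tcp [ 0.498  -0.2076  0.1828] [-1.7997e+02  8.0000e-02  3.0210e+01] J6 32.6 w 0.0436 F [-4.7  1.4  6.8] M [0.2  0.67 0.25]
SHIFT [ 0.008 -0.     0.067] TURN [4.000e-04 4.000e-04 6.801e-01]
```

Emit:
send_rows --steps '[[[0, 0, 0], [0, 0, 0.035], -1], [[0, 0, 0], [0, 0, 0.07], -1], [[0, 0, 0], [0, 0, 0.1], -1]]'

```text
clock: 32.1
tcp_pos: [0.4979, -0.2074, 0.1829]
eef_rot: [-180.0, 0.1, 12.2]
ft_force: [-4.2, 2.3, 7.0]
gripper_width: 0.0431
```

```bash
python3 -c "
from h import *
go([.4985,-.2073,.1775],-92.2)"
```

```text
t 32.1 tcp [ 0.4979 -0.2074  0.1829] [-1.7998e+02  1.0000e-01  1.2230e+01] J6 50.6 w 0.0431 F [-4.2  2.3  7. ] M [0.31 0.66 0.83]
SHIFT [0.008 0.    0.067] TURN [4.000e-04 5.000e-04 5.802e-01]
```

Mz jumped from 0.25 to 0.83, so this looks like the hard stop. I confirm with a small nudge.

Emit:
send_rows --steps '[[[0, 0, 0], [0, 0, 0.015], -1], [[0, 0, 0], [0, 0, 0.02], -1], [[0, 0, 0], [0, 0, 0.02], -1]]'

```text
clock: 32.4
tcp_pos: [0.4978, -0.2074, 0.1829]
eef_rot: [180.0, 0.1, 9.2]
ft_force: [-5.1, 1.2, 6.8]
gripper_width: 0.0432
```

```bash
python3 -c "
from h import *
go([.4985,-.2073,.1775],-92.2)"
```

```text
t 32.4 tcp [ 0.4978 -0.2074  0.1829] [1.7995e+02 1.5000e-01 9.2300e+00] J6 53.7 w 0.0432 F [-5.1  1.2  6.8] M [0.42 0.69 1.77]
SHIFT [0.009 0.    0.067] TURN [9.000e-04 4.000e-04 5.635e-01]
```

It is a firm stop: 1.77 N m with no further turn. I ease the torque back within the play, open and lift away.

Emit:
send_rows --steps '[[[0, 0, 0], [0, 0, -0.012], -1], [[0, 0, 0], [0, 0, -0.024], -1], [[0, 0, 0], [0, 0, -0.024], 1], [[0, 0, 0], [0, 0, -0.024], 1], [[0, 0, 0], [0, 0, -0.024], 1], [[0, 0, 0], [0, 0, -0.024], 1], [[0, 0, 0], [0, 0, -0.024], 1], [[0, 0, -0.2], [0, 0, -0.024], 1], [[0, 0, -0.6], [0, 0, -0.024], 1], [[0, 0, -1.0], [0, 0, -0.024], 1]]'

```text
clock: 33.4
tcp_pos: [0.498, -0.2073, 0.2612]
eef_rot: [-179.9, 0.1, 13.1]
ft_force: [0.8, -0.6, -0.9]
gripper_width: 0.0855
```

Emit:
send_rows --steps '[[[0, 0, -0.5], [0, 0, 0], 1], [[0, 0, -1.0], [0, 0, 0], 1]]'

```text
clock: 33.6
tcp_pos: [0.4983, -0.2074, 0.3422]
eef_rot: [-180.0, 0.0, 13.1]
ft_force: [-0.4, -1.3, 0.0]
gripper_width: 0.0853
```

Emit:
send_rows --steps '[[[0, -0.5, 0], [0, 0, 0], 1], [[0, -1, 0], [0, 0, 0], 1]]'

```text
clock: 33.8
tcp_pos: [0.4814, -0.1299, 0.3434]
eef_rot: [179.9, -0.2, 12.9]
ft_force: [0.8, 2.0, -0.0]
gripper_width: 0.0855
```

Emit:
send_rows --steps '[[[0, -0.5, 0], [0, 0, 0], 1], [[0, -1, 0], [0, 0, 0], 1]]'

```text
clock: 34.0
tcp_pos: [0.4619, -0.0505, 0.3414]
eef_rot: [-180.0, -0.0, 13.0]
ft_force: [-0.1, 0.1, 0.0]
gripper_width: 0.0855
```

Emit:
send_rows --steps '[[[0, -0.5, 0], [0, 0, 0], 1], [[0, -1, 0], [0, 0, 0], 1], [[0, -1, 0], [0, 0, 0], 1], [[0, -1, 0], [0, 0, 0], 1], [[0, -1, 0], [0, 0, 0], 1]]'

```text
clock: 34.5
tcp_pos: [0.4445, 0.0254, 0.3413]
eef_rot: [180.0, -0.0, 13.1]
ft_force: [1.2, -0.3, 0.8]
gripper_width: 0.0852
```

Run:
```python
from h import *
go([.4985,-.2073,.1775],0)
a=snap('side'); b=snap('top'); w=cloud(b)
n=w[190:300,340:470].reshape(-1,3)
for lo,hi in [(.205,.225),(.262,.29)]:
    g=n[(n[:,2]>lo)&(n[:,2]<hi)]; print(lo,len(g),g.mean(0).round(4) if len(g) else '', np.percentile(g[:,2],[10,50,90]).round(4) if len(g) else '',cv2.minAreaRect(g[:,:2].astype(np.float32)) if len(g)>3 else '')
p=n[(abs(n[:,0]-.45)<.02)&(n[:,2]>.06)&(n[:,2]<.12)&(abs(n[:,1]+.2)<.06)]; print('plate z',len(p),np.percentile(p[:,2],[5,25,50,75,95]).round(4) if len(p) else '')
sw=cloud(a); q=sw[260:300,355:400].reshape(-1,3); q=q[(q[:,2]>.06)&(q[:,2]<.12)]; print('side z hist',[(round(e,3),int(c)) for c,e in zip(*np.histogram(q[:,2],bins=np.arange(.06,.12,.004)))])
cv2.imwrite('pics/end.png',np.hstack([cv2.resize(a['frame'][220:310,330:430],(400,360),interpolation=cv2.INTER_CUBIC),cv2.resize(b['frame'][120:320,170:520],(400,360),interpolation=cv2.INTER_AREA)]))
```

```text
t 34.5 tcp [0.4445 0.0254 0.3413] [ 1.7996e+02 -1.0000e-02  1.3070e+01] J6 74.6 w 0.0852 F [ 1.2 -0.3  0.8] M [-0.03  0.03  0.01]
SHIFT [-1.000e-03  2.985e+00  2.050e+00] TURN [ 0.0002 -0.0001  0.0726]
0.205 1104 [ 0.4829 -0.2091  0.2154] [0.2124 0.2155 0.2182] ((0.46526575088500977, -0.21488310396671295), (0.16647151112556458, 0.04580505192279816), 14.194747924804688)
0.262 154 [ 0.3981 -0.2293  0.276 ] [0.2704 0.2767 0.2796] ((0.39772799611091614, -0.22998778522014618), (0.026010770350694656, 0.023850034922361374), 33.48523712158203)
plate z 407 [0.0659 0.0698 0.0879 0.0911 0.0941]
side z hist [(np.float64(0.06), 15), (np.float64(0.064), 36), (np.float64(0.068), 110), (np.float64(0.072), 56), (np.float64(0.076), 20), (np.float64(0.08), 28), (np.float64(0.084), 68), (np.float64(0.088), 268), (np.float64(0.092), 213), (np.float64(0.096), 37), (np.float64(0.1), 16), (np.float64(0.104), 15), (np.float64(0.108), 7), (np.float64(0.112), 10)]
```

View pics/end.png

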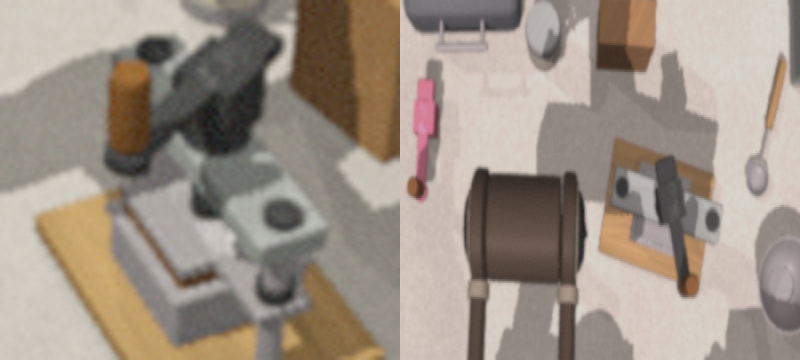

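```bash
python3 -c "
from h import *
print(order.job_done())"
```

```text
the job is handed in; nothing more can be done
None
```

The crank is fitted fully home on the press shaft and wound clockwise to the hard stop. I then let go of it and handed the job in at about 34.6 s.

I gripped the crank by its hub, seated it on the shaft, and wound it about 740° clockwise in four strokes, regripping after each half-turn rewind.

**Last checks**
- **Stop:** the winding torque rose from 0.25 to 1.8 N m. The 740° total lies within the 1.6 to 2.15 turns expected.
- **Crank height:** its top is at 0.2155 m, against 0.215 m when fully home.
- **Plate:** its top measures about 0.09 m, which fits it resting on the 80 mm follower. The plate's thickness is not given and the side picture is coarse, so contact rests mainly on the stop.
- **Surroundings:** the things in the final picture (can, carton, spoon, bowl, pink look-alike) stand where they were. The jar, bottle, mug and white look-alike were outside it or hidden by the arm and were not re-checked. I saw no sign of contact with anything else.
- **Robot:** the gripper is open and clear of everything.

None of the checks failed. The only disagreement was about 2 mm between the top and wrist cameras. I got round it by measuring hub and shaft in the same wrist picture.

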